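# Fit the crank on the router lift and wind the cutter up

### The arm

A 7-joint arm with a two-finger parallel gripper is mounted at the origin on a cart in front of the work surface, level with it; the furniture and walls round the work are solid. World frame = base frame: x ahead of the robot, y to its left, z up, the work surface at z = 0. Lengths are in m, angles in rad, forces in N, time in s.
With the tool pointing down it reaches from about 0.425 to 0.95 m from the base axis. Payload 16.7 kg.
Tool frame: the origin (TCP) lies on the centre line of the jaws, within the pads' length; the fingertips stand 14 mm ahead of it and the grasp point (between the pads) lies 5 mm behind it; y points along the fingers, x is the direction in which the jaws open and shut, and the axes are right-handed (so a half turn about y gives the same grasp; the last joint's range is limited). The gripper opens to 94 mm and grips with 3 to 60 N. Pads are 16 mm wide; open, the fingers measure 119 mm over their backs; the gripper's body (75 mm by 177 mm) begins 78 mm behind the grasp point.
Start: joints at [-1.45, 0.426, 0.074, 1.606, -0.034, 1.111, -0.067], TCP at [0.181, 0.65, 0.219] pointing down, gripper open.
Joint ranges: [-2.85, 2.85], [-0.5, 2.14], [-1.23, 1.37], [0.21, 2.46], [-1.02, 4.16], [0.16, 2.05], [-2.73, 2.73]. Speed limits (rad/s): [1.89, 1.89, 2.39, 2.39, 3.01, 3.01, 3.01].

### API

Orientations are given as a unit quaternion [w, x, y, z].
In Python, from bench import manip gives the robot as it stands. The module is installed in compiled form; this text tells all that it offers.
- The arm moves only by the tool servo_tool, never from a script. Its argument "series" is a list of rows, each a list of 2 entries, a list of its own where there are three numbers: the shift along the tool's x, y, z in mm, then the turn about the tool's y in rad. In form: [[[tx, ty, tz], roll], ...]. A call has 1 to 20 rows; each row shifts and turns the commanded pose from where the row before left it, along the tool's axes as they then stand; what a row does not reach is not made up. A row lasts 1/10 s, in which the tool goes at most 50 mm and 8.59 degrees, less where a joint would pass 70% of its speed; a pose out of reach is approached as far as the arm can. A call is refused whole if a number of a shift passes 50 or a number of a turn 0.15, either way. A call with a gripper value outside its range is refused whole. "jaw" is the opening in per cent of the stroke, from 0 (shut) to 100 (fully open), set as the call begins (left out, the last holds). The fingers move at their own pace and stop on an object; the grip force is fixed at half the most. Time passes only in rows, so rows that do not move let the fingers close. It gives the time, the measured TCP pose, the force and the opening at its end, in the units of the state.
- manip.read_state(): the state, without advancing time (a new reading comes with each control period).
- manip.read_camera(name): name is "scene" or "top" or "wrist"; returns a dict with "color" (384x512x3 uint8, blue, green, red), "fovy" (degrees; the focal length in pixels is half the picture's height over the tangent of half this angle, whatever the lens; pixels are square), "cx", "cy" (the principal point, pixels), "R" (3x3) and "t" (3): a world point X has camera coordinates R X + t; the wrist camera has in their place "T_tool_cam" (4x4, takes a point from camera to tool coordinates, whose origin is the TCP and whose axes are the tool frame's). Camera axes: x right, y down, z forward; pixel columns grow to the right and rows downward; lengths in m; the calibration is good to about 2 mm. A picture is of the moment at which its call begins: read the wrist's pose just before it. There is no depth.
- manip.sign_off(): hands the job in, once; it reports no verdict.
The state is a dict: "t": time; "joint_pos": joint angles; "joint_vel": joint speeds; "joint_torque": joint torques, N m; "position": TCP position; "tcp_rot": TCP orientation; "contact_force": force on the tool from outside, world axes, zero at the start; "ft_torque": the same for the moment, N m; "finger_gap": finger opening in m.
Only numpy, scipy, OpenCV 4.12 (cv2) and the standard library are available. Lean on these libraries where they do the work, as an engineer would, in place of code of your own. Each camera call takes 0.05 s, during which the arm holds its last target. There are 200 camera calls.

### The job

Take the loose crank out of its wooden rest, put its socket down the crank hole of the router lift and feel it onto the hidden square spindle end until it is fully home, without forcing it. Then wind the crank clockwise until the cutter tip stands 18 mm above the plate, and leave the crank standing home on the spindle. Leave the sanding block, tin and tape measure where they are.

Things in the scene. Friction and masses are not known exactly. Their poses are not given: they have to be found in the camera images.
- lift: fixed table-top router lift: plywood box 250 (x) x 180 (y) x 110 mm high, flat aluminium top plate. Origin: centre of the underside, on the bench; z up. The round 42 mm crank hole lies at local x = -50 mm, y = 0; the cutter stands out of a 24 mm hole at local x = +70 mm. Keep the force between crank and lift below 40 N.
- crank_hole (a point): centre of the crank hole's mouth at the plate face; axes as the lift's. In the hole, on its axis, hides the spindle's upright square end, 20 x 20 mm and 10 mm tall over a slimmer neck, its top 28 mm below the plate face, with a round tapered nose (10 mm thick at its tip, 19.6 at its root, 11 high) on top. How the square is turned is unknown and differs each time; it repeats every quarter turn.
- home (a point): point on the hole's axis 46 mm below the plate face: top of the spindle's flange, on which the crank's foot rests when home. The socket drops on only within about 0.13 rad of the square's turn; otherwise its foot is stopped on the square's top, 18 mm above home. It is stiff (0.15 N m), so feeling round lightly does not turn it; it is spring-backed: from 4 N up it gives 1 mm per 2.5 N.
- cutter_tip (a point): top of the straight router cutter (16 mm across) on its axis; its height above crank_hole is the cutter height, 6 to 10 mm at the start. It rises 16 mm per full clockwise turn (seen from above) of the spindle and sinks if turned the other way; it stays where it is left. Stops at about 4.5 mm and 26 mm.
- crank: loose steel crank, about 0.36 kg, upright in its rest. Origin: centre of its foot, the lower end of an upright square tube 60 mm long (28.5 mm outside, 22.5 mm square socket, sides along local x and y; 1.25 mm play all round on the square). Above the tube, 60 to 70 mm over the foot, a 22 mm wide arm runs along local +x to 83 mm from the axis. Its foot stands 10 mm over the bench.
- boss (a point): point on the crank's axis in its square gripping boss, 93 mm above the foot; axes as the crank's. The boss stands on the arm, 70 to 116 mm above the foot; it measures 22 mm along x and 24 mm between its flats facing local +y and -y.
- knob (a point): centre of the crank's round black knob, 24 mm thick, 38 mm high, upright, 70 mm from the crank's axis along local +x, 91 mm above the foot; it spins freely on its pin, so it can be held from above and led round in a circle
- crank_rest: fixed wooden block 85 x 85 x 60 mm with a 43 mm round hole 50 mm deep from the top, in which the crank's tube stands loosely; origin: centre of the underside
- sanding_block: bystander: brown sanding block 61 x 101 x 30 mm on the bench; origin: centre of the underside
- dowel_tin: bystander: open grey tin, 70 mm across and 58 mm high; origin: centre of the underside
- tape_measure: bystander: yellow and black tape measure 37 x 70 x 64 mm; origin: centre of the underside
Things that resemble listed ones, but are neither listed nor needed, are in the scene too. Of the things that look like the crank, the larger one is meant.

How it is judged:
By the outcome, as a careful person would: the job done as asked, in the order asked, and still so for the second after the job is handed in, with the robot touching nothing.
It also fails if it takes over 72 s, if anything falls off the work surface, if the arm or the gripper's body presses on something with over 40 N, if the wrist force passes 120 N, or if a joint passes its speed limit or range.

## Working session

There is one attempt and no reset: what is moved stays moved. The work goes in short steps, Python scripts to look and compute and a tool call to move; the robot and the scene stay as the last step left them, time stands still between calls to the robot, and variables do not carry over. Pictures are saved under pics/ and viewed, on a budget of 10 in all, crops included, one or two more only if the job needs it, and the job is handed in when it is done.

Besides the shell and the picture viewer there is one more tool, called after ">>>" as name(argument=value, ...) on one line, values as JSON. servo_tool: Moves the arm, as the interface text tells. Its arguments: {"type":"object","properties":{"series":{"type":"array","items":{"type":"array"}},"jaw":{"type":"number"}},"required":["series"]}

```bash
mkdir -p pics; ls; cat > h.py <<'E'
import numpy as np, cv2, json
from bench import manip
from scipy.spatial.transform import Rotation as Ro
def snap(n,f):
    s=manip.read_state(); c=manip.read_camera(n); cv2.imwrite('pics/'+f,c['color'])
    d={k:np.array(v).tolist() for k,v in c.items() if k!='color'}
    d['p']=list(map(float,s['position'])); d['q']=list(map(float,s['tcp_rot'])); json.dump(d,open('pics/'+f+'.json','w')); return c,s
def load(f): return json.load(open('pics/'+f+'.json'))
def Rt(d):
    if 'R' in d: return np.array(d['R']),np.array(d['t'])
    T=np.array(d['T_tool_cam']); q=d['q']; Rw=Ro.from_quat([q[1],q[2],q[3],q[0]]).as_matrix()
    W=np.eye(4);W[:3,:3]=Rw;W[:3,3]=d['p']; M=np.linalg.inv(W@T); return M[:3,:3],M[:3,3]
def px(f,X):
    d=load(f);R,t=Rt(d);F=192/np.tan(np.radians(d['fovy']/2)); c=R@np.array(X)+t
    return [d['cx']+F*c[0]/c[2], d['cy']+F*c[1]/c[2]]
def at(f,u,v,z):
    d=load(f);R,t=Rt(d);F=192/np.tan(np.radians(d['fovy']/2))
    r=R.T@np.array([(u-d['cx'])/F,(v-d['cy'])/F,1]); o=-R.T@t; return (o+r*(z-o[2])/r[2]).round(4)
E
python3 - <<'E'
from h import *
for n in('scene','top'):
    c,s=snap(n,n+'1.png'); print(c['fovy'],c['cx'],c['cy'],np.round(c['R'],3).tolist(),np.round(c['t'],3))
a=cv2.imread('pics/scene1.png');b=cv2.imread('pics/top1.png')
cv2.imwrite('pics/both.png',cv2.resize(np.vstack([a,b]),None,fx=.78,fy=.78)) 
cv2.imwrite('pics/top_big.png',cv2.resize(b,(784,588),interpolation=cv2.INTER_CUBIC))
print(s['position'],s['tcp_rot'],s['contact_force'],s['finger_gap'],s['t'])
E
```

```text
pics
42.609526594357405 254.17987915473506 191.0591620050019 [[0.736, -0.677, 0.005], [-0.296, -0.329, -0.897], [0.608, 0.659, -0.443]] [-0.348  0.284  1.133]
56.84773707247693 253.91668644717714 192.09040595311617 [[0.026, -0.999, 0.029], [-0.984, -0.031, -0.176], [0.177, -0.024, -0.984]] [0.035 0.544 1.073]
[0.18045629 0.65000956 0.21879857] [-0.56263441  0.56320713  0.42758117 -0.4282693 ] [ 0.04439625  0.86054811 -0.52086813] 0.09404692013086237 0.05
```

View pics/top_big.png

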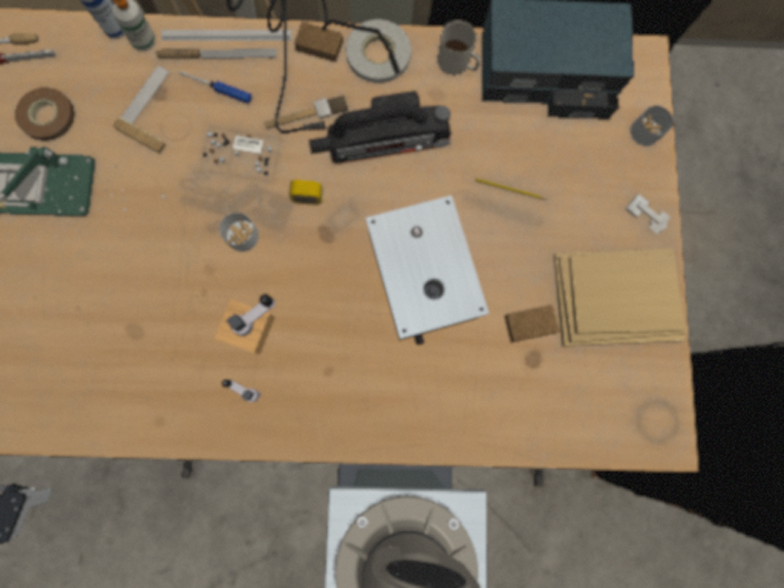

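View pics/scene1.png

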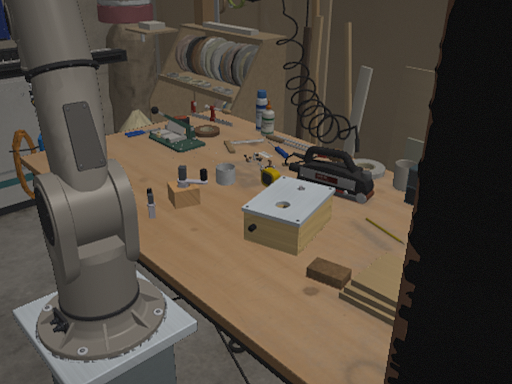

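The candidates for the crank in the top view are the one in the wooden rest at (245,318), which is larger, and the small loose look-alike at (240,390). I choose the one in the rest. The lift's crank hole is at (433,289) and the cutter at (417,231).

```bash
python3 - <<'E'
from h import *
b=cv2.imread('pics/top1.png')
c1=cv2.resize(b[180:240,130:190],(400,400),interpolation=cv2.INTER_CUBIC) # scale 6.667
c2=cv2.resize(b[125:225,230:330],(400,400),interpolation=cv2.INTER_CUBIC) # scale 4
cv2.imwrite('pics/crop1.png',np.hstack([c1,c2]))
s=manip.read_state();q=s['tcp_rot'];print(Ro.from_quat([q[1],q[2],q[3],q[0]]).as_matrix().round(3))
c,_=snap('wrist','w0.png');print(np.round(c['T_tool_cam'],4),c['fovy'])
k=784/512
for n,u,v,z in[('hole',433,289,.11),('cut',417,231,.11),('boss',238,323,.126),('knob',266,300,.12)]:print(n,at('top1.png',u/k,v/k,z))
E
```

```text
[[ 0.267 -0.    -0.964]
 [ 0.964 -0.001  0.267]
 [-0.001 -1.    -0.   ]]
[[ 1.000e+00  4.000e-04 -1.000e-04 -6.000e-04]
 [ 2.000e-04 -2.396e-01  9.709e-01 -1.651e-01]
 [ 4.000e-04 -9.709e-01 -2.396e-01  6.870e-02]
 [ 0.000e+00  0.000e+00  0.000e+00  1.000e+00]] 58.26321124550975
hole [ 0.5446 -0.0341  0.11  ]
cut [ 0.6611 -0.0008  0.11  ]
boss [0.4646 0.3349 0.126 ]
knob [0.5111 0.2867 0.12  ]
```

View pics/crop1.png

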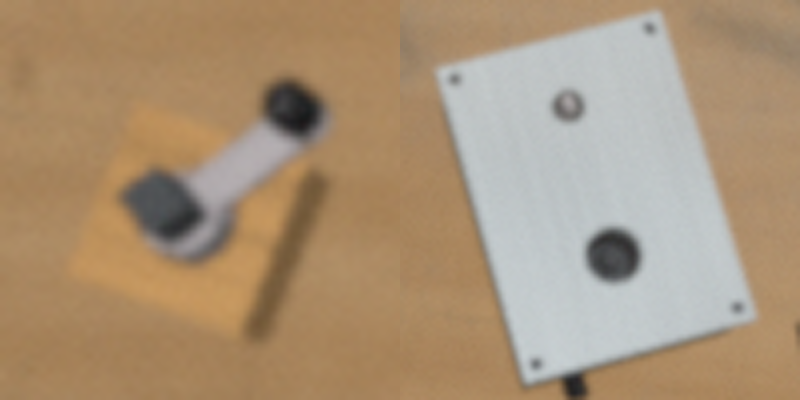

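The crop shows the boss at (154.4,210.7) and the knob at (174,195.7) in top-image pixels, and the hole at (283.3,188.8). The crank in the rest is the large one with a square boss, as described.

```bash
cat >> h.py <<'E'
def state():
    s=manip.read_state();q=s['tcp_rot'];R=Ro.from_quat([q[1],q[2],q[3],q[0]]).as_matrix()
    return s,R
def plan(x,y,z,yaw):
    "yaw of tool x in world, deg; result: roll first, then shift in tool axes after the turn; mod half turn"
    s,R=state(); cur=np.degrees(np.arctan2(R[1,0],R[0,0])); roll=(cur-yaw+90)%180-90
    a=np.radians(cur-roll); X=np.array([np.cos(a),np.sin(a),0]);Y=np.array([0,0,-1.]);Z=np.cross(X,Y)
    d=(np.array([x,y,z])-s['position'])*1000
    print('cur yaw',cur.round(2),'roll',np.radians(roll).round(4),'shift after',(d@X).round(1),(d@Y).round(1),(d@Z).round(1),'| shift now axes',(R.T@d).round(1))
    print('t',s['t'],'pos',np.round(s['position'],4),'tilt',R[:,1].round(4),'j',np.round(s['joint_pos'],2),'F',np.round(s['contact_force'],2),'gap',s['finger_gap'])
E
python3 - <<'E'
from h import *
b=at('top1.png',154.4,210.7,.126);k=at('top1.png',174,195.7,.12);h=at('top1.png',283.3,188.8,.11);print(b,k,h)
yaw=np.degrees(np.arctan2(*(k-b)[[1,0]]));print(yaw)
c=[at('top1.png',230+u/4,125+v/4,.11)[:2] for u,v in[(37,68),(261,10),(356,320),(124,385)]];print(c,np.mean(c,0))
plan(b[0],b[1],.22,yaw+90)
E
```

```text
[0.4652 0.3379 0.126 ] [0.5117 0.2859 0.12  ] [ 0.5444 -0.0357  0.11  ]
-48.195938013595885
[array([0.6856, 0.1009]), array([ 0.7385, -0.0705]), array([ 0.4987, -0.1428]), array([0.4453, 0.0288])] [ 0.592025 -0.0209  ]
cur yaw 74.48 roll 0.5704 shift after 4.1 -1.1 -422.5 | shift now axes [-224.6   -0.8 -357.9]
t 0.15 pos [0.1805 0.6501 0.2189] tilt [-2.e-04 -1.e-03 -1.e+00] j [-1.45  0.43  0.07  1.61 -0.03  1.11 -0.07] F [-0.5   0.02 -0.33] gap 0.09389896526833957
```

>>> servo_tool(series=[[[0,-4,0],0.1425],[[0,-4,0],0.1425],[[0,-4,0],0.1425],[[0,-4,0],0.1425],[[1,0,-35],0],[[1,0,-35],0],[[1,0,-35],0],[[1,0,-35],0],[[0,0,-35],0],[[0,0,-35],0],[[0,0,-35],0],[[0,0,-35],0],[[0,0,-35],0],[[0,0,-35],0],[[0,0,-35],0],[[0,0,-37],0],[[0,16,0],0],[[0,0,0],0]], jaw=100)

```text
t: 1.95
position: [0.4647, 0.3372, 0.218]
tcp_rot: [-0.66, 0.661, 0.251, -0.253]
contact_force: [-0.5, -0.1, -0.2]
finger_gap: 0.0939
```

```bash
python3 - <<'E'
from h import *
plan(.4652,.3379,.22,41.8)
snap('wrist','w1.png')
a=cv2.imread('pics/w1.png');print(px('w1.png',[.4652,.3379,.126]),px('w1.png',[.5117,.2859,.12]))
cv2.imwrite('pics/w1b.png',cv2.resize(a,(768,576),interpolation=cv2.INTER_CUBIC))
E
```

```text
cur yaw 41.72 roll -0.0013 shift after 0.8 -2.0 0.2 | shift now axes [ 0.8 -2.   0.2]
t 1.95 pos [0.4647 0.3372 0.218 ] tilt [-0.0018 -0.0019 -1.    ] j [-1.04  0.27  0.36  1.85 -0.11  1.04  0.09] F [-0.46 -0.07 -0.18] gap 0.0939301590768558
[np.float64(256.12918643105957), np.float64(193.52721156541395)] [np.float64(256.10011622603287), np.float64(272.2195421426788)]
```

View pics/w1b.png

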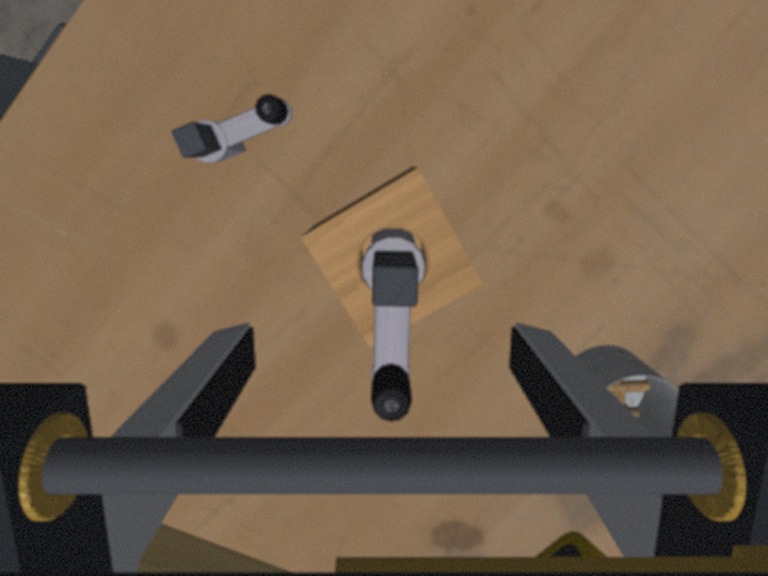

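The boss's top face is centred at (395,286) and the knob's top at (391,402), so the crank points straight down the image and lines up well with the jaws.

```bash
python3 - <<'E'
from h import *
b=at('w1.png',395.5/1.5,286.5/1.5,.126);k=at('w1.png',391/1.5,402/1.5,.12);print(b,k,np.linalg.norm(b-k))
yaw=np.degrees(np.arctan2(*(k-b)[[1,0]]));print(yaw)
plan(b[0],b[1],.106,yaw+90)
E
```

```text
[0.4682 0.3433 0.126 ] [0.512  0.2913 0.12  ] 0.06825276551173586
-49.89230707017274
cur yaw 41.81 roll 0.0296 shift after 6.2 112.8 1.4 | shift now axes [  6.4 112.8   1.2]
t 2.0 pos [0.4644 0.3382 0.2188] tilt [-0.0015 -0.0013 -1.    ] j [-1.04  0.27  0.36  1.85 -0.11  1.04  0.09] F [-0.27  0.34 -0.07] gap 0.09405221524674483
```

>>> servo_tool(series=[[[6,5,1],0.03],[[0,25,0],0],[[0,25,0],0],[[0,25,0],0],[[0,25,0],0],[[0,13,0],0],[[0,0,0],0]])

```text
t: 2.7
position: [0.4679, 0.3435, 0.1001]
tcp_rot: [-0.664, 0.665, 0.242, -0.243]
contact_force: [-0.5, 0.4, 0.3]
finger_gap: 0.0939
```

>>> servo_tool(series=[[[0,0,0],0],[[0,0,0],0],[[0,0,0],0],[[0,0,0],0],[[0,0,0],0],[[0,0,0],0],[[0,0,0],0],[[0,0,0],0]], jaw=0)

```text
t: 3.5
position: [0.4688, 0.3433, 0.1015]
tcp_rot: [-0.664, 0.664, 0.242, -0.242]
contact_force: [-0.7, 0.3, 1.2]
finger_gap: 0.0331
```

```bash
python3 - <<'E'
from h import *
plan(.5444,-.0357,.22,40)
E
```

```text
cur yaw 40.1 roll 0.0018 shift after -185.6 -118.5 -338.9 | shift now axes [-186.3 -118.5 -338.6]
t 3.5 pos [0.4688 0.3433 0.1015] tilt [-1.e-04 -1.e-04 -1.e+00] j [-1.    0.42  0.33  1.94 -0.18  0.81  0.12] F [-0.7   0.32  1.18] gap 0.033082265730622104
```

Jaws are still closing, so I wait and then lift.

>>> servo_tool(series=[[[0,0,0],0],[[0,0,0],0],[[0,0,0],0],[[0,0,0],0],[[0,0,0],0]])

```text
t: 4.0
position: [0.4687, 0.3432, 0.1014]
tcp_rot: [-0.664, 0.664, 0.242, -0.242]
contact_force: [0.5, -0.1, -0.4]
finger_gap: 0.0239
```

>>> servo_tool(series=[[[0,-5,0],0],[[0,-10,0],0],[[0,-20,0],0],[[0,-25,0],0],[[0,-30,0],0],[[0,-25,0],0],[[0,-15,0],0],[[0,-5,0],0],[[0,0,0],0]])

```text
t: 4.9
position: [0.4688, 0.3434, 0.2371]
tcp_rot: [0.664, -0.664, -0.243, 0.242]
contact_force: [0.0, -1.0, -4.6]
finger_gap: 0.0236
```

```bash
python3 - <<'E'
from h import *
plan(.5444,-.0357,.236,40)
E
```

```text
cur yaw 40.11 roll 0.0018 shift after -185.8 1.1 -339.0 | shift now axes [-186.4    0.9 -338.6]
t 4.9 pos [0.4688 0.3434 0.2371] tilt [ 6.e-04  8.e-04 -1.e+00] j [-1.05  0.26  0.37  1.82 -0.11  1.08  0.06] F [ 0.05 -1.   -4.58] gap 0.023596743238985134
```

```bash
python3 - <<'E'
from h import *
plan(.598,-.063,.24,63)
E
```

```text
cur yaw 40.11 roll -0.3996 shift after -303.4 -2.9 -299.6 | shift now axes [-163.    -3.1 -394.1]
t 4.9 pos [0.4688 0.3434 0.2371] tilt [ 6.e-04  8.e-04 -1.e+00] j [-1.05  0.26  0.37  1.82 -0.11  1.08  0.06] F [ 0.05 -1.   -4.58] gap 0.023596743238985134
```

>>> servo_tool(series=[[[0,-1,0],-0.1],[[0,-1,0],-0.1],[[0,-1,0],-0.1],[[0,0,0],-0.1],[[-15,0,-15],0],[[-25,0,-25],0],[[-25,0,-25],0],[[-25,0,-25],0],[[-25,0,-25],0],[[-25,0,-25],0],[[-25,0,-25],0],[[-25,0,-25],0],[[-25,0,-25],0],[[-25,0,-25],0],[[-25,0,-25],0],[[-25,0,-23],0],[[-13,0,-12],0],[[0,0,0],0],[[0,0,0],0]])

```text
t: 6.8
position: [0.5981, -0.0628, 0.2384]
tcp_rot: [0.603, -0.603, -0.369, 0.37]
contact_force: [-0.5, 1.0, -4.8]
finger_gap: 0.0237
```

```bash
python3 - <<'E'
from h import *
plan(.598,-.063,.24,63)
snap('wrist','w2.png');print(px('w2.png',[.5444,-.0357,.11]))
cv2.imwrite('pics/w2b.png',cv2.resize(cv2.imread('pics/w2.png'),(768,576),interpolation=cv2.INTER_CUBIC))
E
```

```text
cur yaw 62.98 roll -0.0003 shift after -0.3 -1.6 0.0 | shift now axes [-0.3 -1.6  0. ]
t 6.8 pos [ 0.5981 -0.0628  0.2384] tilt [-1.8e-03 -2.0e-04 -1.0e+00] j [-0.41  0.32  0.52  1.78 -0.17  1.1   1.26] F [-0.54  1.01 -4.75] gap 0.02371781754463525
[np.float64(254.84630385052864), np.float64(113.13189712507153)]
```

View pics/w2b.png

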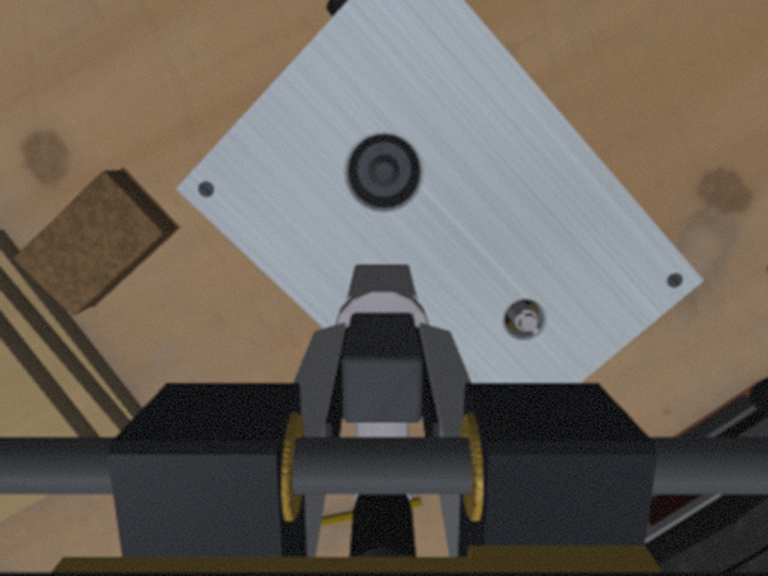

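The hole is at (384,172) with the nose at its centre. The tube is visible with its foot's rear edge at v≈265, u 357–411. Next I fit the hole and check the foot.

```bash
python3 - <<'E'
from h import *
a=cv2.imread('pics/w2.png');g=cv2.cvtColor(a,cv2.COLOR_BGR2GRAY)
m=(g[80:150,220:295]<105).astype('uint8')
n,l,st,ce=cv2.connectedComponentsWithStats(m);i=1+np.argmax(st[1:,4])
ct=max(cv2.findContours((l==i).astype('uint8'),0,1)[0],key=len);e=cv2.fitEllipse(ct);u,v=e[0][0]+220,e[0][1]+80
print(e,u,v);h=at('w2.png',u,v,.11);print('hole',h)
d=load('w2.png');q=d['q'];R=Ro.from_quat([q[1],q[2],q[3],q[0]]).as_matrix();p=np.array(d['p'])
for o in([-14.25,91.4,14.25],[14.25,91.4,14.25],[-14.25,31,14.25],[-11,-24.6,11],[12,-24.6,-11]):print(o,np.round(np.array(px('w2.png',p+R@np.array(o)/1000))*1.5,1))
c=a[80:230,190:310];c=cv2.convertScaleAbs(cv2.resize(c,None,fx=4,fy=4,interpolation=cv2.INTER_CUBIC),alpha=2.0)
cv2.imwrite('pics/w2c.png',c)
plan(h[0],h[1],.225,63)
E
```

```text
((35.46215057373047, 34.19087219238281), (48.878936767578125, 50.35224151611328), 4.8376898765563965) 255.46215057373047 114.19087219238281
hole [ 0.5454 -0.0356  0.11  ]
[-14.25, 91.4, 14.25] [354.5 264.1]
[14.25, 91.4, 14.25] [410.7 264.1]
[-14.25, 31, 14.25] [346.7 295.9]
[-11, -24.6, 11] [345.5 357.8]
[12, -24.6, -11] [423.1 426.2]
cur yaw 63.05 roll 0.0008 shift after -0.4 13.6 59.0 | shift now axes [-0.3 13.7 59. ]
t 6.85 pos [ 0.5982 -0.0621  0.2386] tilt [-1.5e-03  1.0e-04 -1.0e+00] j [-0.41  0.32  0.52  1.78 -0.17  1.1   1.26] F [ 0.02  0.53 -3.39] gap 0.0241246458554571
```

View pics/w2c.png

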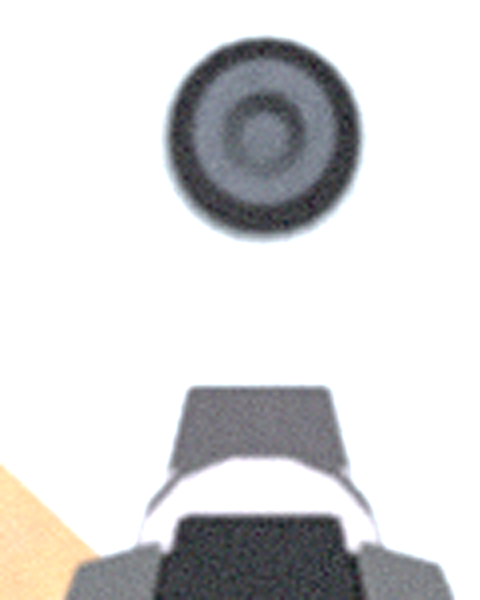

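>>> servo_tool(series=[[[0,0,10],0],[[0,0,20],0],[[0,0,20],0],[[0,3,9.5],0],[[0,10,0],0],[[0,10,0],0],[[0,10,0],0],[[0,0,0],0],[[0,0,0],0]])

```text
t: 7.75
position: [0.5457, -0.0362, 0.206]
tcp_rot: [-0.603, 0.603, 0.369, -0.37]
contact_force: [0.2, -0.6, -4.2]
finger_gap: 0.0239
```

```bash
python3 - <<'E'
from h import *
import time
for i in range(3): snap('wrist','w3.png'); plan(.5454,-.0356,.203,63)
d=load('w3.png');q=d['q'];R=Ro.from_quat([q[1],q[2],q[3],q[0]]).as_matrix();p=np.array(d['p'])
print(px('w3.png',[.5454,-.0356,.11]))
for o in([-14.25,91.4,14.25],[14.25,91.4,14.25],[-14.25,31,14.25]):print(o,np.round(np.array(px('w3.png',p+R@np.array(o)/1000)),1))
a=cv2.imread('pics/w3.png')[140:240,190:320];cv2.imwrite('pics/w3b.png',cv2.resize(a,None,fx=6,fy=6,interpolation=cv2.INTER_CUBIC))
E
```

```text
cur yaw 63.0 roll -0.0001 shift after 0.3 3.4 0.7 | shift now axes [0.3 3.4 0.7]
t 7.8 pos [ 0.5459 -0.0362  0.2064] tilt [-3.e-04 -5.e-04 -1.e+00] j [-0.48  0.25  0.51  1.93 -0.14  1.    1.19] F [ 0.58 -0.1  -3.82] gap 0.023588823976938376
cur yaw 63.0 roll 0.0 shift after 0.2 3.6 0.7 | shift now axes [0.2 3.6 0.7]
t 7.85 pos [ 0.546  -0.0361  0.2066] tilt [ 1.e-04 -3.e-04 -1.e+00] j [-0.48  0.25  0.51  1.93 -0.14  1.    1.19] F [ 0.04 -0.14 -4.31] gap 0.023718492943752764
cur yaw 63.0 roll 0.0001 shift after 0.1 3.7 0.7 | shift now axes [0.1 3.7 0.7]
t 7.9 pos [ 0.546  -0.036   0.2067] tilt [ 4.e-04 -1.e-04 -1.e+00] j [-0.48  0.25  0.51  1.93 -0.14  1.    1.19] F [-0.35  0.21 -3.64] gap 0.023558049567102814
[np.float64(255.2910892636829), np.float64(191.53156274738762)]
[-14.25, 91.4, 14.25] [236.3 176.1]
[14.25, 91.4, 14.25] [273.8 176.1]
[-14.25, 31, 14.25] [231.1 197.3]
```

View pics/w3b.png

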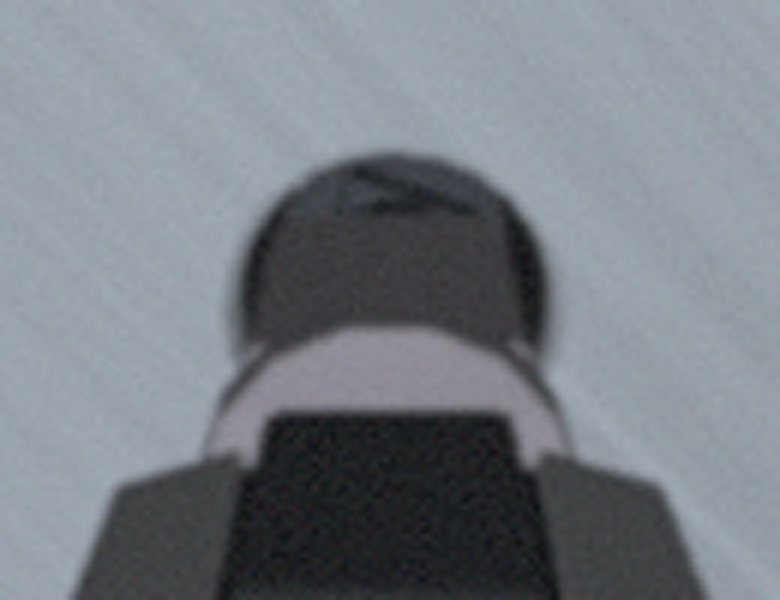

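The foot's rear edge is at crop v≈212 and the hole's rim spans u 238–548 with its top at 153. The tube is centred over the hole to well under 1 mm.

>>> servo_tool(series=[[[0.2,1.5,0.5],0],[[0,3,0],0],[[0,3,0],0],[[0,0,0],0]])

```text
t: 8.3
position: [0.545, -0.0354, 0.1985]
tcp_rot: [0.603, -0.603, -0.369, 0.37]
contact_force: [-0.2, -0.5, -3.3]
finger_gap: 0.024
```

>>> servo_tool(series=[[[0,2,0],0],[[0,2,0],0],[[0,2,0],0],[[0,0,0],0]])

```text
t: 8.7
position: [0.5451, -0.0355, 0.1927]
tcp_rot: [0.603, -0.603, -0.369, 0.37]
contact_force: [0.5, -1.0, -4.6]
finger_gap: 0.024
```

>>> servo_tool(series=[[[0,3,0],0],[[0,3,0],0],[[0,3,0],0],[[0,0,0],0]])

```text
t: 9.1
position: [0.545, -0.0355, 0.1835]
tcp_rot: [0.603, -0.603, -0.369, 0.37]
contact_force: [0.3, -0.5, -4.0]
finger_gap: 0.0237
```

>>> servo_tool(series=[[[0,2,0],0],[[0,2,0],0],[[0,2,0],0],[[0,0,0],0]])

```text
t: 9.5
position: [0.5451, -0.0354, 0.1777]
tcp_rot: [0.603, -0.603, -0.369, 0.37]
contact_force: [-0.7, -0.5, -4.0]
finger_gap: 0.0237
```

>>> servo_tool(series=[[[0,2,0],0],[[0,1,0],0],[[0,0,0],0],[[0,0,0],0]])

```text
t: 9.9
position: [0.5453, -0.0354, 0.175]
tcp_rot: [-0.603, 0.603, 0.37, -0.37]
contact_force: [0.4, -0.5, -3.8]
finger_gap: 0.0239
```

Expected contact at about 0.1734, so I continue gently.

>>> servo_tool(series=[[[0,1,0],0],[[0,1,0],0],[[0,0,0],0],[[0,0,0],0]])

```text
t: 10.3
position: [0.5454, -0.0354, 0.1731]
tcp_rot: [-0.603, 0.603, 0.37, -0.369]
contact_force: [-0.7, 0.0, -1.0]
finger_gap: 0.0238
```

>>> servo_tool(series=[[[0,1,0],0],[[0,0,0],0],[[0,0,0],0]])

```text
t: 10.6
position: [0.5454, -0.0354, 0.1721]
tcp_rot: [-0.603, 0.603, 0.37, -0.369]
contact_force: [-1.2, 0.6, 1.4]
finger_gap: 0.0235
```

>>> servo_tool(series=[[[0,0,0],-0.1],[[0,0,0],-0.1],[[0,0,0],0],[[0,0,0],0]])

```text
t: 11.0
position: [0.5455, -0.0355, 0.1721]
tcp_rot: [-0.564, 0.564, 0.427, -0.427]
contact_force: [0.7, 0.6, 1.8]
finger_gap: 0.024
```

>>> servo_tool(series=[[[0,0,0],-0.08],[[0,0,0],-0.08],[[0,0,0],0],[[0,0,0],0]])

```text
t: 11.4
position: [0.5454, -0.0355, 0.1721]
tcp_rot: [-0.528, 0.528, 0.471, -0.47]
contact_force: [0.8, -0.4, 2.3]
finger_gap: 0.024
```

>>> servo_tool(series=[[[0,0,0],-0.08],[[0,0,0],-0.08],[[0,0,0],0],[[0,0,0],0]])

```text
t: 11.8
position: [0.5453, -0.0354, 0.172]
tcp_rot: [-0.489, 0.489, 0.511, -0.511]
contact_force: [1.9, -0.4, 1.5]
finger_gap: 0.0238
```

>>> servo_tool(series=[[[0,0,0],-0.08],[[0,0,0],-0.08],[[0,0,0],0],[[0,0,0],0]])

```text
t: 12.2
position: [0.5453, -0.0355, 0.172]
tcp_rot: [0.446, -0.446, -0.548, 0.548]
contact_force: [0.8, 0.1, 1.9]
finger_gap: 0.0239
```

>>> servo_tool(series=[[[0,0,0],-0.08],[[0,0,0],-0.08],[[0,0,0],0],[[0,0,0],0]])

```text
t: 12.6
position: [0.5453, -0.0354, 0.172]
tcp_rot: [-0.401, 0.401, 0.582, -0.582]
contact_force: [-0.3, 0.1, 1.9]
finger_gap: 0.0238
```

>>> servo_tool(series=[[[0,0,0],-0.08],[[0,0,0],-0.08],[[0,0,0],0],[[0,0,0],0]])

```text
t: 13.0
position: [0.5453, -0.0354, 0.172]
tcp_rot: [0.353, -0.353, -0.613, 0.613]
contact_force: [-0.1, -0.6, 1.4]
finger_gap: 0.0237
```

>>> servo_tool(series=[[[0,0,0],-0.08],[[0,0,0],-0.08],[[0,0,0],0],[[0,0,0],0]])

```text
t: 13.4
position: [0.5451, -0.0353, 0.1717]
tcp_rot: [0.303, -0.303, -0.639, 0.639]
contact_force: [1.6, 0.3, -3.4]
finger_gap: 0.0237
```

>>> servo_tool(series=[[[0,0,0],-0.08],[[0,0,0],-0.08],[[0,0,0],0],[[0,0,0],0]])

```text
t: 13.8
position: [0.5452, -0.0352, 0.1718]
tcp_rot: [-0.251, 0.251, 0.661, -0.661]
contact_force: [2.2, 1.6, -5.7]
finger_gap: 0.0236
```

```bash
python3 - <<'E'
from h import *
plan(.5454,-.0356,.172,63)
E
```

```text
cur yaw 138.41 roll 1.3161 shift after -0.2 -0.2 -0.3 | shift now axes [-0.4 -0.2  0.1]
t 13.8 pos [ 0.5452 -0.0352  0.1718] tilt [-3.e-04  2.e-04 -1.e+00] j [-0.26  0.27  0.25  1.96 -0.08  0.92  2.44] F [ 2.24  1.58 -5.67] gap 0.023641716768260625
```

The force vanished, so the socket is over the square. The small side force suggests I have turned slightly past centre, so I turn back a little and lower gently.

>>> servo_tool(series=[[[0,0,0],0.06],[[0,1,0],0],[[0,1,0],0],[[0,0,0],0]])

```text
t: 14.2
position: [0.5452, -0.0354, 0.1698]
tcp_rot: [0.269, -0.269, -0.654, 0.654]
contact_force: [1.0, 1.0, -3.9]
finger_gap: 0.0241
```

>>> servo_tool(series=[[[0,1.5,0],0],[[0,1.5,0],0],[[0,0,0],0]])

```text
t: 14.5
position: [0.5453, -0.0355, 0.1668]
tcp_rot: [0.269, -0.269, -0.654, 0.654]
contact_force: [1.8, 1.3, -4.3]
finger_gap: 0.0237
```

>>> servo_tool(series=[[[0,2,0],0],[[0,2,0],0],[[0,0,0],0]])

```text
t: 14.8
position: [0.5452, -0.0354, 0.1627]
tcp_rot: [0.269, -0.269, -0.654, 0.654]
contact_force: [2.5, 0.6, -5.6]
finger_gap: 0.0237
```

>>> servo_tool(series=[[[0,2,0],0],[[0,2,0],0],[[0,1.5,0],0],[[0,0,0],0]])

```text
t: 15.2
position: [0.5452, -0.0354, 0.1572]
tcp_rot: [0.269, -0.269, -0.654, 0.654]
contact_force: [1.5, 1.4, -4.6]
finger_gap: 0.0238
```

>>> servo_tool(series=[[[0,1,0],0],[[0,0.5,0],0],[[0,0,0],0]])

```text
t: 15.5
position: [0.5453, -0.0354, 0.156]
tcp_rot: [0.269, -0.269, -0.654, 0.654]
contact_force: [1.4, 2.3, -3.0]
finger_gap: 0.0239
```

```bash
python3 - <<'E'
from h import *
plan(.5454,-.0356,.1554,63);print(state()[0]['ft_torque'])
E
```

```text
cur yaw 135.22 roll 1.2604 shift after -0.1 0.6 -0.2 | shift now axes [-0.2  0.6  0.1]
t 15.5 pos [ 0.5453 -0.0354  0.156 ] tilt [ 0. -0. -1.] j [-0.27  0.29  0.26  1.97 -0.09  0.89  2.4 ] F [ 1.37  2.29 -3.02] gap 0.02390843843819404
[ 0.48771175 -0.4650292   0.02171574]
```

>>> servo_tool(series=[[[0,1,0],0],[[0,0,0],0],[[0,0,0],0]])

```text
t: 15.8
position: [0.5454, -0.0354, 0.1551]
tcp_rot: [-0.269, 0.269, 0.654, -0.654]
contact_force: [0.4, 1.3, -0.0]
finger_gap: 0.024
```

>>> servo_tool(series=[[[0,1,0],0],[[0,0,0],0],[[0,0,0],0]])

```text
t: 16.1
position: [0.5454, -0.0354, 0.1541]
tcp_rot: [-0.269, 0.269, 0.654, -0.654]
contact_force: [1.1, 1.5, 2.1]
finger_gap: 0.0236
```

It is home: the foot stopped about 18 mm below the square-top contact. I wind clockwise 2.1 rad first, which is less than the least needed, then measure the cutter from there.

>>> servo_tool(series=[[[0,0,0],0.1],[[0,0,0],0.1],[[0,0,0],0.1],[[0,0,0],0.1],[[0,0,0],0.1],[[0,0,0],0.1],[[0,0,0],0.1],[[0,0,0],0]])

```text
t: 16.9
position: [0.5456, -0.035, 0.1541]
tcp_rot: [-0.477, 0.478, 0.522, -0.521]
contact_force: [2.1, 3.9, 3.2]
finger_gap: 0.0238
```

>>> servo_tool(series=[[[0,0,0],0.1],[[0,0,0],0.1],[[0,0,0],0.1],[[0,0,0],0.1],[[0,0,0],0.1],[[0,0,0],0.1],[[0,0,0],0.1],[[0,0,0],0.1],[[0,0,0],0.1],[[0,0,0],0.1],[[0,0,0],0.1],[[0,0,0],0.1],[[0,0,0],0.1],[[0,0,0],0.1],[[0,0,0],0]])

```text
t: 18.4
position: [0.5454, -0.0357, 0.154]
tcp_rot: [-0.701, 0.701, 0.092, -0.092]
contact_force: [2.1, 0.6, 2.7]
finger_gap: 0.0239
```

```bash
python3 - <<'E'
from h import *
plan(.5454,-.0356,.1554,15);print(state()[0]['ft_torque'])
acc=0
for i in range(6): c,s=snap('wrist','w4.png');acc=acc+c['color'].astype(float)
a=(acc/6).astype('uint8');cv2.imwrite('pics/w4.png',a)
lx=np.array([.5454,-.0356]);
for h in(0,8,14):
  print(h,[np.round(px('w4.png',[.5454+.12*np.cos(t),-.0356+.12*np.sin(t),.11+h/1000]),1).tolist() for t in np.radians([15,16.5,18])])
cv2.imwrite('pics/w4b.png',np.vstack([cv2.resize(a,(768,576))[:,:]]))
E
```

```text
cur yaw 14.95 roll -0.001 shift after 0.0 -1.4 0.1 | shift now axes [ 0.  -1.4  0.1]
t 18.4 pos [ 0.5454 -0.0357  0.154 ] tilt [ 2.e-04 -5.e-04 -1.e+00] j [-0.62  0.35  0.7   1.99 -0.28  0.9   0.49] F [2.09 0.64 2.71] gap 0.0238784719626124
[ 0.04001053 -0.46048979  0.02460959]
0 [[442.6, 213.0], [443.1, 208.3], [443.6, 203.6]]
8 [[449.5, 217.1], [450.1, 212.2], [450.6, 207.3]]
14 [[455.0, 220.3], [455.7, 215.3], [456.2, 210.3]]
```

View pics/w4b.png

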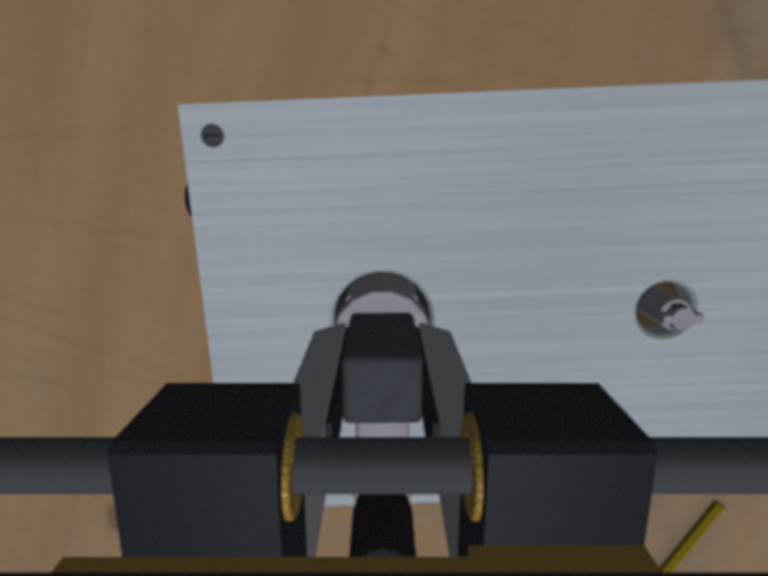

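The boss grip holds with the crank home at (384,320). The cutter is visible at (682,317) in its hole centred at about (667,309). I enlarge that area.

```bash
python3 - <<'E'
from h import *
a=cv2.imread('pics/w4.png')[180:230,415:480];cv2.imwrite('pics/w4c.png',cv2.resize(a,None,fx=12,fy=12,interpolation=cv2.INTER_CUBIC))
E
```

```text
(no output)
```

View pics/w4c.png

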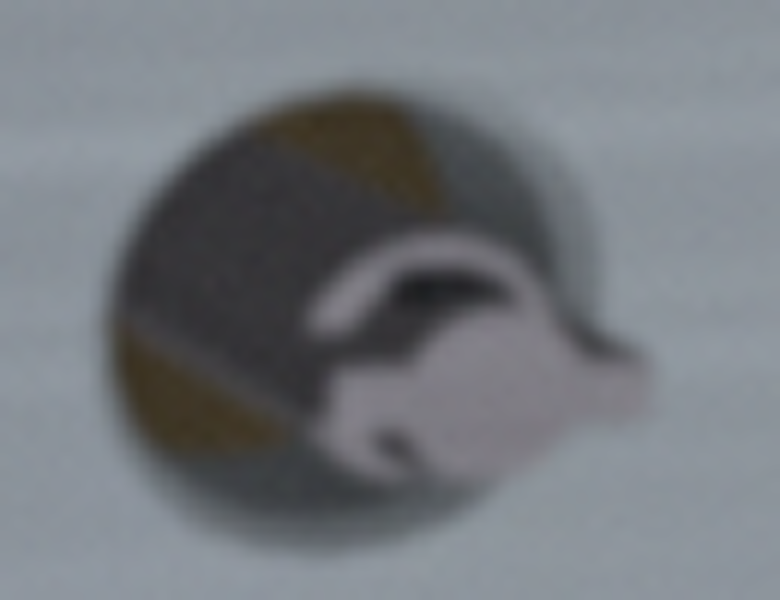

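Tip blade centre is at about crop (484,378) and the lower core disc at (436,356). Against the hole centre at (352,318), the parallax puts the tip near 11.8 mm. I wind 2.0 rad more to about 17 mm, then release and measure properly from two sides.

>>> servo_tool(series=[[[0,0,0],0.1],[[0,0,0],0.1],[[0,0,0],0.1],[[0,0,0],0.1],[[0,0,0],0.1],[[0,0,0],0.1],[[0,0,0],0.1],[[0,0,0],0.1],[[0,0,0],0.1],[[0,0,0],0.1],[[0,0,0],0.1],[[0,0,0],0.1],[[0,0,0],0.1],[[0,0,0],0.1],[[0,0,0],0.1],[[0,0,0],0.1],[[0,0,0],0.1],[[0,0,0],0.1],[[0,0,0],0.1],[[0,0,0],0.1]])

```text
t: 20.7
position: [0.5446, -0.0352, 0.1537]
tcp_rot: [0.455, -0.455, 0.542, -0.54]
contact_force: [-1.0, 1.2, 3.9]
finger_gap: 0.0241
```

>>> servo_tool(series=[[[0,-0.5,0],0],[[0,0,0],0]])

```text
t: 20.9
position: [0.5447, -0.0352, 0.1542]
tcp_rot: [0.457, -0.457, 0.54, -0.539]
contact_force: [-2.6, 2.0, 1.7]
finger_gap: 0.0238
```

```bash
python3 - <<'E'
from h import *
plan(.5454,-.0356,.1554,-99.6);print(state()[0]['ft_torque'])
E
```

```text
cur yaw -99.49 roll 0.002 shift after 0.3 -1.2 0.8 | shift now axes [ 0.3 -1.2  0.8]
t 20.9 pos [ 0.5447 -0.0352  0.1542] tilt [-1.5e-03  3.0e-04 -1.0e+00] j [-0.94  0.58  1.21  2.   -0.65  1.02 -1.15] F [-2.63  2.05  1.75] gap 0.023839070008178843
[ 0.70129813  0.89586015 -0.11129642]
```

>>> servo_tool(series=[[[0,0,0],0],[[0,0,0],0],[[0,0,0],0],[[0,0,0],0],[[0,0,0],0],[[0,-10,0],0],[[0,-25,0],0],[[0,-25,0],0],[[0,-8,10],0],[[15,0,20],0],[[25,0,20],0],[[23,0,20],0],[[10,10,8],0],[[0,25,0],0],[[0,25,0],0],[[0,3,0],0],[[0,0,0],0],[[0,0,0],0]], jaw=60)

```text
t: 22.7
position: [0.6105, -0.1208, 0.1606]
tcp_rot: [-0.456, 0.456, -0.54, 0.541]
contact_force: [0.8, 0.5, -0.0]
finger_gap: 0.0562
```

```bash
python3 - <<'E'
from h import *
plan(.610,-.120,.158,-99.5)
acc=0
for i in range(5): c,s=snap('wrist','wA.png');acc=acc+c['color'].astype(float)
cv2.imwrite('pics/wA.png',(acc/5).astype('uint8'))
for h in(0,17):print(px('wA.png',[.660,-.0015,.11+h/1000]))
E
```

```text
cur yaw -99.69 roll -0.0033 shift after -0.7 2.6 -0.6 | shift now axes [-0.7  2.6 -0.6]
t 22.7 pos [ 0.6105 -0.1208  0.1606] tilt [ 1.e-03 -4.e-04 -1.e+00] j [-0.66  0.66  1.1   1.83 -0.67  1.08 -1.05] F [ 0.81  0.45 -0.04] gap 0.05624870864447305
[np.float64(55.71323206864591), np.float64(168.1767694572249)]
[np.float64(39.489319780155256), np.float64(173.45457132478123)]
```

>>> servo_tool(series=[[[-10,0,0],0],[[-20,0,0],0],[[-20,0,0],0],[[-25,0,0],0],[[-25,0,0],0],[[-25,0,0],0],[[-25,0,0],0],[[-25,0,0],0],[[-25,0,0],0],[[-20,0,0],0],[[-20,0,0],0],[[-10,0,0],0],[[0,0,0],0],[[0,0,0],0]])

```text
t: 24.35
position: [0.6519, 0.1249, 0.1595]
tcp_rot: [-0.456, 0.456, -0.541, 0.541]
contact_force: [-0.3, -1.5, 0.3]
finger_gap: 0.0562
```

```bash
python3 - <<'E'
from h import *
plan(.652,.126,.158,-99.5)
acc=0
for i in range(5): c,s=snap('wrist','wB.png');acc=acc+c['color'].astype(float)
cv2.imwrite('pics/wB.png',(acc/5).astype('uint8'))
cs=[]
for f in('wA.png','wB.png'):
  u,v=px(f,[.660,-.0015,.115]);u0=int(min(max(u-30,0),452));v0=int(v-25);print(f,u0,v0,px(f,[.66,-.0015,.11]),px(f,[.66,-.0015,.128]))
  cs.append(cv2.resize(cv2.imread('pics/'+f)[v0:v0+50,u0:u0+60],None,fx=12,fy=12,interpolation=cv2.INTER_CUBIC)[:,:])
o=np.vstack(cs);cv2.imwrite('pics/AB.png',cv2.resize(np.vstack([c[120:480] if 0 else c for c in cs]),(360,600)) if 0 else cv2.resize(np.hstack(cs),(800,333)))
cv2.imwrite('pics/A12.png',cs[0]);cv2.imwrite('pics/B12.png',cs[1])
E
```

```text
cur yaw -99.75 roll -0.0043 shift after -1.1 1.5 -0.0 | shift now axes [-1.1  1.5 -0. ]
t 24.35 pos [0.6519 0.1249 0.1595] tilt [-0.e+00 -6.e-04 -1.e+00] j [-1.    0.74  1.11  1.73 -0.72  1.14 -1.41] F [-0.28 -1.48  0.29] gap 0.05623714544878047
wA.png 21 144 [np.float64(55.71323206864591), np.float64(168.1767694572249)] [np.float64(38.45207233403835), np.float64(173.79199835291664)]
wB.png 422 144 [np.float64(447.82812581713904), np.float64(167.82543723653768)] [np.float64(464.69335152847407), np.float64(173.46217900795904)]
```

View pics/AB.png

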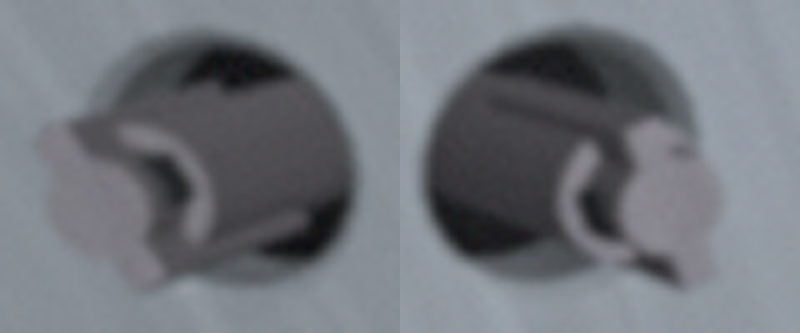

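Both views show the blade top clearly, a disc with two wings. It is centred at (98.5,208.5) in the left half and (272.5,200) in the right half. The hole centres are (223,155) and (160,152). I triangulate both.

```bash
cat > tri.py <<'E'
from h import *
def tri(obs):
    A=[];b=[]
    for f,u,v in obs:
        d=load(f);R,t=Rt(d);F=192/np.tan(np.radians(d['fovy']/2));a=(u-d['cx'])/F;c=(v-d['cy'])/F
        for k,w in((a,0),(c,1)):A.append(R[w]-k*R[2]);b.append(k*t[2]-t[w])
    X,r,_,_=np.linalg.lstsq(np.array(A),np.array(b),rcond=None);return X.round(4),np.sqrt(r).round(5)
E
python3 - <<'E'
from tri import *
k=800/120
g=lambda f,u0,x,y:(f,u0+x/k-.5,144+y/k-.5)
print('tip',tri([g('wA.png',21,98.5,208.5),g('wB.png',422,272.5,200)]))
print('hole',tri([g('wA.png',21,223,155),g('wB.png',422,160,152)]))
# dark/ellipse fits of hole vs plate for finer check
for f,u0 in(('wA.png',21),('wB.png',422)):
    d=load(f);print(at(f,*g(f,u0,*((223,155) if u0==21 else (160,152)))[1:],.11))
# w4 check using tip from same method
print('w4 tip h for xy', [ (h,np.round(px('w4.png',[.6605,-.0005,.11+h/1000]),1)) for h in(10,11,12,13)])
E
```

```text
tip (array([6.601e-01, 1.000e-04, 1.285e-01]), array([0.00039]))
hole (array([ 6.611e-01, -4.000e-04,  1.095e-01]), array([4.e-05]))
[ 0.6611 -0.0007  0.11  ]
[ 6.612e-01 -1.000e-04  1.100e-01]
w4 tip h for xy [(10, array([452.6, 211.7])), (11, array([453.6, 212.2])), (12, array([454.5, 212.7])), (13, array([455.4, 213.3]))]
```

```bash
cat > meas.py <<'E'
from tri import *
from scipy.optimize import least_squares
from scipy.ndimage import map_coordinates
def tipc(f,u,v):
    a=cv2.imread('pics/'+f).astype(float);U,V=int(u),int(v);c=cv2.resize(a[V-22:V+23,U-22:U+23],None,fx=8,fy=8,interpolation=cv2.INTER_CUBIC)
    m=((c[...,2]-c[...,0]>-8)&(c.mean(2)>118)).astype('uint8');m=cv2.morphologyEx(m,cv2.MORPH_OPEN,np.ones((9,9)))
    n,l,s,ce=cv2.connectedComponentsWithStats(m);i=l[int((v-V+22.5)*8),int((u-U+22.5)*8)]
    if i==0: print('miss');return
    cv2.imwrite('pics/m_'+f,(l==i)*255)
    return U-22+(ce[i][0]+.5)/8-.5,V-22+(ce[i][1]+.5)/8-.5,s[i].tolist()
def hole(f,xy,tip,r=.012):
    g=cv2.GaussianBlur(cv2.imread('pics/'+f),(0,0),.8).mean(2);P=[];
    for t in np.linspace(0,2*np.pi,180,endpoint=False):
        w=lambda q:px(f,[xy[0]+q*np.cos(t),xy[1]+q*np.sin(t),.11])
        qs=np.arange(.009,.0155,.0001);p=np.array([w(q) for q in qs]);ok=(np.hypot(p[:,0]-tip[0],p[:,1]-tip[1])>20).all() and p[:,0].min()>1 and p[:,0].max()<510
        if not ok: continue
        pr=map_coordinates(g,[p[:,1],p[:,0]],order=1);d=np.gradient(pr);i=np.argmax(d)
        P.append([t,qs[i]])
    P=np.array(P);X=np.c_[xy[0]+P[:,1]*np.cos(P[:,0]),xy[1]+P[:,1]*np.sin(P[:,0])]
    s=least_squares(lambda c:np.hypot(X[:,0]-c[0],X[:,1]-c[1])-c[2],[*xy,r],loss='soft_l1',f_scale=.0003)
    s2=least_squares(lambda c:np.hypot(X[:,0]-c[0],X[:,1]-c[1])-.012,[*xy],loss='soft_l1',f_scale=.0003)
    return s.x.round(5),s2.x.round(5),len(X)
E
python3 - <<'E'
from meas import *
O=[];H=[]
for f,u,v in(('wA.png',35.3,174.8),('wB.png',462.4,173.5)):
    t=tipc(f,u,v);print(f,t)
    h=hole(f,[.6611,-.0004],(u,v));print(h);O.append((f,t[0],t[1]));H.append((f,*px(f,[*h[1],.11])))
print('tip',tri(O),'hole',tri(H))
m=np.hstack([cv2.imread('pics/m_wA.png'),cv2.imread('pics/m_wB.png')]);print(m.shape)
O=cv2.hconcat([cv2.resize(cv2.imread('pics/'+f)[int(v)-22:int(v)+23,int(u)-22:int(u)+23],(396,396),interpolation=cv2.INTER_CUBIC) for f,u,v in(('wA.png',35,174),('wB.png',462,173))])
cv2.imwrite('pics/mm.png',cv2.addWeighted(O,.75,cv2.resize(m,(792,396)),.25,0))
E
```

```text
wA.png (np.float64(35.11784344036356), np.float64(174.75935427996723), [110, 86, 145, 196, 13423])
(array([ 0.6602 , -0.00104,  0.01186]), array([ 0.6602 , -0.00087]), 112)
wB.png (np.float64(461.99150485436894), np.float64(173.39746037978298), [124, 90, 113, 194, 14008])
(array([6.6067e-01, 2.5000e-04, 1.2300e-02]), array([6.6076e-01, 6.0000e-04]), 105)
tip (array([6.601e-01, 3.000e-04, 1.284e-01]), array([0.00043])) hole (array([ 6.602e-01, -1.000e-04,  1.087e-01]), array([0.00021]))
(360, 720, 3)[ WARN:0@0.312] global loadsave.cpp:1063 imwrite_ Unsupported depth image for selected encoder is fallbacked to CV_8U.
```

View pics/mm.png

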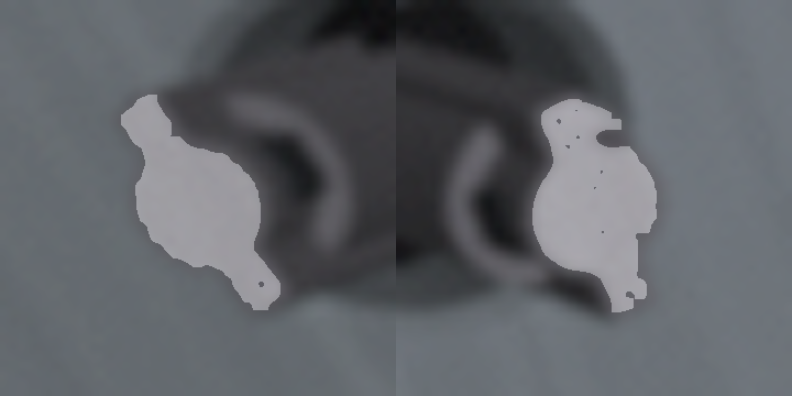

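The masks cover the blade top well in both views. The hole fit is biased by the lit far wall, so I refit using only the crisp near rim.

```bash
cat > rim.py <<'E'
from meas import *
def rim(f,xy,zp=.11,half=75,r=.012):
    d=load(f);R,t=Rt(d);o=-R.T@t;b=np.arctan2(o[1]-xy[1],o[0]-xy[0])
    g=cv2.imread('pics/'+f).mean(2);X=[]
    for t in b+np.radians(np.arange(-half,half+1,3)):
        qs=np.arange(.009,.0155,.0001);p=np.array([px(f,[xy[0]+q*np.cos(t),xy[1]+q*np.sin(t),zp]) for q in qs])
        pr=cv2.GaussianBlur(map_coordinates(g,[p[:,1],p[:,0]],order=1)[None],(0,0),5)[0];lo=pr[:10].min();hi=pr[-10:].mean()
        i=np.argmax(pr>(lo+hi)/2);X.append([xy[0]+qs[i]*np.cos(t),xy[1]+qs[i]*np.sin(t)])
    X=np.array(X);s=least_squares(lambda c:np.hypot(X[:,0]-c[0],X[:,1]-c[1])-r,xy,loss='soft_l1',f_scale=.0002)
    s3=least_squares(lambda c:np.hypot(X[:,0]-c[0],X[:,1]-c[1])-c[2],[*xy,r],loss='soft_l1',f_scale=.0002)
    return s.x,s3.x.round(5),np.abs(s.fun).mean()
E
python3 - <<'E'
from rim import *
H=[]
for f in('wA.png','wB.png'):
    c,c3,e=rim(f,[.6608,-.0003]);print(f,c.round(5),c3,e.round(5));H.append((f,*px(f,[*c,.11])))
print('hole',tri(H))
for f in('w4.png',):
    c,c3,e=rim(f,[.6608,-.0003]);print(f,c.round(5),c3,e.round(5))
t=tipc('w4.png',454.9,211);print(t,[(h,np.round(px('w4.png',[c[0],c[1],.11+h/1000]),1)) for h in(10,12,14)])
E
```

```text
wA.png [ 0.66002 -0.00109] [ 0.66007 -0.0013   0.01183] 9e-05
wB.png [0.66065 0.00087] [0.66074 0.00101 0.01186] 9e-05
hole (array([ 0.66  , -0.    ,  0.1082]), array([0.00021]))
w4.png [6.5921e-01 6.0000e-05] [6.5921e-01 6.0000e-05 1.2000e-02] 6e-05
(np.float64(455.3243105563029), np.float64(212.58847531059587), [88, 134, 207, 112, 12637]) [(10, array([451. , 210.3])), (12, array([452.9, 211.3])), (14, array([454.8, 212.4]))][ WARN:0@0.623] global loadsave.cpp:1063 imwrite_ Unsupported depth image for selected encoder is fallbacked to CV_8U.
```

The hole and tip disagree by about 1 mm depending on which edge I use, which comes from lens and rim bias. A light touch of the closed fingertips on the plate and then on the cutter top gives the height directly. I do the plate first.

>>> servo_tool(series=[[[0,0,0],0],[[15,0,4],0],[[25,0,4],0],[[25,0,4],0],[[13,0,4],0],[[0,5,0],0],[[0,10,0],0],[[0,10,0],0],[[0,5,0],0],[[0,0,0],0]], jaw=0)

```text
t: 25.6
position: [0.6541, 0.0471, 0.1282]
tcp_rot: [0.456, -0.457, 0.541, -0.54]
contact_force: [0.8, -0.9, 0.3]
finger_gap: 0.0006
```

>>> servo_tool(series=[[[0,1,0],0],[[0,1,0],0],[[0,1,0],0],[[0,0,0],0]])

```text
t: 26.0
position: [0.6546, 0.0464, 0.1265]
tcp_rot: [-0.456, 0.456, -0.54, 0.54]
contact_force: [-0.6, 1.0, -0.3]
finger_gap: 0.0005
```

>>> servo_tool(series=[[[0,1,0],0],[[0,0,0],0],[[0,0,0],0]])

```text
t: 26.3
position: [0.6546, 0.0463, 0.1255]
tcp_rot: [0.456, -0.456, 0.54, -0.54]
contact_force: [0.9, 0.9, -0.0]
finger_gap: 0.0005
```

>>> servo_tool(series=[[[0,0.7,0],0],[[0,0,0],0],[[0,0,0],0]])

```text
t: 26.6
position: [0.6546, 0.0463, 0.1248]
tcp_rot: [-0.456, 0.456, -0.54, 0.54]
contact_force: [-0.2, -0.5, 0.5]
finger_gap: 0.0001
```

>>> servo_tool(series=[[[0,0.5,0],0],[[0,0,0],0],[[0,0,0],0]])

```text
t: 26.9
position: [0.6547, 0.0463, 0.1244]
tcp_rot: [-0.456, 0.456, -0.54, 0.54]
contact_force: [-0.8, -0.1, 3.2]
finger_gap: 0.0003
```

>>> servo_tool(series=[[[0,-10,0],0],[[0,-12,0],0],[[0,-6,0],0],[[15,0,4],0],[[20,0,5],0],[[10,0,3],0],[[0,3,0],0],[[0,2,0],0],[[0,0,0],0],[[0,0,0],0]])

```text
t: 27.9
position: [0.6588, 0.0008, 0.147]
tcp_rot: [0.456, -0.456, 0.54, -0.54]
contact_force: [0.0, 0.5, -0.5]
finger_gap: 0.0004
```

>>> servo_tool(series=[[[0,0.8,0],0],[[0,0,0],0],[[0,0,0],0]])

```text
t: 28.2
position: [0.6589, 0.0001, 0.1465]
tcp_rot: [-0.456, 0.456, -0.54, 0.54]
contact_force: [0.3, -0.1, -0.5]
finger_gap: 0.0005
```

>>> servo_tool(series=[[[0,0.7,0],0],[[0,0,0],0],[[0,0,0],0]])

```text
t: 28.5
position: [0.6588, -0.0001, 0.1458]
tcp_rot: [0.456, -0.456, 0.54, -0.54]
contact_force: [0.0, 0.2, -0.5]
finger_gap: 0.0003
```

>>> servo_tool(series=[[[0,0.7,0],0],[[0,0,0],0],[[0,0,0],0]])

```text
t: 28.8
position: [0.6588, -0.0001, 0.145]
tcp_rot: [0.456, -0.456, 0.54, -0.54]
contact_force: [0.3, -0.4, -0.7]
finger_gap: 0.0004
```

>>> servo_tool(series=[[[0,0.5,0],0],[[0,0,0],0],[[0,0,0],0]])

```text
t: 29.1
position: [0.6588, -0.0001, 0.1446]
tcp_rot: [0.456, -0.456, 0.54, -0.54]
contact_force: [0.1, -0.8, 0.4]
finger_gap: 0.0004
```

>>> servo_tool(series=[[[0,0.5,0],0],[[0,0,0],0],[[0,0,0],0]])

```text
t: 29.4
position: [0.6588, -0.0001, 0.1441]
tcp_rot: [-0.456, 0.456, -0.54, 0.54]
contact_force: [0.1, 0.0, 0.3]
finger_gap: 0.0006
```

>>> servo_tool(series=[[[0,0.5,0],0],[[0,0,0],0],[[0,0,0],0]])

```text
t: 29.7
position: [0.6589, -0.0, 0.1436]
tcp_rot: [0.456, -0.456, 0.54, -0.54]
contact_force: [-0.7, 0.2, 0.1]
finger_gap: 0.0004
```

>>> servo_tool(series=[[[0,0.5,0],0],[[0,0,0],0],[[0,0,0],0]])

```text
t: 30.0
position: [0.6589, -0.0001, 0.1432]
tcp_rot: [-0.456, 0.456, -0.54, 0.541]
contact_force: [-0.6, 1.3, 2.0]
finger_gap: 0.0001
```

>>> servo_tool(series=[[[0,0.5,0],0],[[0,0,0],0],[[0,0,0],0]])

```text
t: 30.3
position: [0.659, -0.0001, 0.1431]
tcp_rot: [0.456, -0.456, 0.54, -0.54]
contact_force: [-2.2, 0.9, 9.5]
finger_gap: 0.0004
```

The plate contact is at 0.1245 and the cutter top at 0.1432, so the tip stands about 18.7 mm above the plate, roughly 0.7 mm too high. I regrip and turn back a little, allowing for the socket's ±0.13 rad play.

>>> servo_tool(series=[[[0,-5,0],0],[[0,-20,0],0],[[0,-25,0],0],[[0,-17,0],0],[[10,0,-20],0],[[15,0,-30],0],[[15,0,-30],0],[[13,0,-26],0],[[0,0,0],0],[[0,0,0],0]], jaw=60)

```text
t: 31.3
position: [0.5455, -0.034, 0.2099]
tcp_rot: [0.456, -0.456, 0.541, -0.54]
contact_force: [0.7, -0.6, 0.2]
finger_gap: 0.0563
```

```bash
python3 - <<'E'
from h import *
plan(.5447,-.0354,.155,-99.5)
snap('wrist','w5.png')
a=cv2.imread('pics/w5.png');print(px('w5.png',[.5447,-.0354,.18]))
cv2.imwrite('pics/w5b.png',a[150:384,120:400])
E
```

```text
cur yaw -99.68 roll -0.0031 shift after 1.6 54.9 -0.5 | shift now axes [ 1.6 54.9 -0.5]
t 31.3 pos [ 0.5455 -0.034   0.2099] tilt [ 5.0e-04  1.1e-03 -1.0e+00] j [-1.    0.51  1.28  1.95 -0.55  1.1  -1.23] F [ 0.72 -0.6   0.25] gap 0.056254833800192715
[np.float64(255.97119417128528), np.float64(223.10335314678827)]
```

View pics/w5b.png

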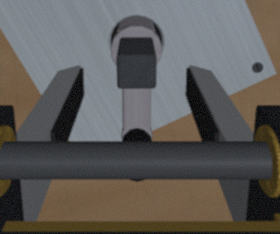

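The boss at (137,70) sits between the fingers and is aligned with them. I descend, grip and turn back.

>>> servo_tool(series=[[[1.5,5,-0.5],0],[[0,15,0],0],[[0,20,0],0],[[0,12,0],0],[[0,2.5,0],0],[[0,0,0],0]])

```text
t: 31.95
position: [0.5446, -0.0362, 0.1547]
tcp_rot: [0.455, -0.456, 0.541, -0.541]
contact_force: [-0.5, -0.2, 0.9]
finger_gap: 0.0564
```

>>> servo_tool(series=[[[0,0,0],0],[[0,0,0],0],[[0,0,0],0],[[0,0,0],0],[[0,0,0],0],[[0,0,0],0],[[0,0,0],0]], jaw=0)

```text
t: 32.65
position: [0.5448, -0.0355, 0.1551]
tcp_rot: [0.456, -0.456, 0.54, -0.54]
contact_force: [1.2, 2.9, 0.9]
finger_gap: 0.0239
```

>>> servo_tool(series=[[[0,0,0],-0.09],[[0,0,0],-0.09],[[0,0,0],-0.09],[[0,0,0],-0.09],[[0,0,0],-0.09],[[0,0,0],-0.1],[[0,0,0],0],[[0,0,0],0]])

```text
t: 33.45
position: [0.5448, -0.0357, 0.1552]
tcp_rot: [0.585, -0.585, 0.397, -0.397]
contact_force: [1.1, 3.2, 0.6]
finger_gap: 0.0237
```

```bash
python3 - <<'E'
from h import *
plan(.5447,-.0354,.155,-67.7);print(state()[0]['ft_torque'])
E
```

```text
cur yaw -68.36 roll -0.0115 shift after -0.3 0.2 0.0 | shift now axes [-0.3  0.2  0. ]
t 33.45 pos [ 0.5448 -0.0357  0.1552] tilt [ 3.e-04  6.e-04 -1.e+00] j [-0.85  0.47  1.05  2.   -0.5   0.95 -0.74] F [1.11 3.15 0.61] gap 0.02366193331557239
[ 0.97281044 -0.25833783 -0.05562789]
```

>>> servo_tool(series=[[[0,0,0],0],[[0,0,0],0],[[0,0,0],0],[[0,0,0],0],[[0,-10,0],0],[[0,-25,0],0],[[0,-20,0],0],[[0,0,15],0],[[2,0,27],0],[[3,0,27],0],[[2,0,27],0],[[2,0,23],0],[[0,0,0],0]], jaw=60)

```text
t: 34.75
position: [0.6609, 0.0017, 0.209]
tcp_rot: [-0.586, 0.586, -0.396, 0.396]
contact_force: [-0.3, -0.4, -0.2]
finger_gap: 0.0559
```

>>> servo_tool(series=[[[0,5,0],0],[[0,15,0],0],[[0,20,0],0],[[0,15,0],0],[[0,8,0],0],[[0,0,0],0],[[0,0,0],0]], jaw=0)

```text
t: 35.45
position: [0.6586, -0.0001, 0.1474]
tcp_rot: [0.586, -0.586, 0.396, -0.396]
contact_force: [0.2, -0.5, -0.1]
finger_gap: 0.0036
```

>>> servo_tool(series=[[[0,1.5,0],0],[[0,1,0],0],[[0,0,0],0],[[0,0,0],0]])

```text
t: 35.85
position: [0.6586, 0.0001, 0.1447]
tcp_rot: [0.586, -0.586, 0.396, -0.396]
contact_force: [-0.1, -0.3, -0.4]
finger_gap: 0.0004
```

>>> servo_tool(series=[[[0,0.7,0],0],[[0,0,0],0],[[0,0,0],0]])

```text
t: 36.15
position: [0.6585, 0.0, 0.1439]
tcp_rot: [-0.586, 0.586, -0.396, 0.396]
contact_force: [0.3, -0.5, 0.3]
finger_gap: 0.0007
```

>>> servo_tool(series=[[[0,0.4,0],0],[[0,0,0],0],[[0,0,0],0]])

```text
t: 36.45
position: [0.6585, 0.0, 0.1435]
tcp_rot: [-0.586, 0.586, -0.396, 0.396]
contact_force: [0.4, 0.2, -0.4]
finger_gap: 0.0005
```

>>> servo_tool(series=[[[0,0.4,0],0],[[0,0,0],0],[[0,0,0],0]])

```text
t: 36.75
position: [0.6585, 0.0, 0.143]
tcp_rot: [-0.586, 0.586, -0.396, 0.396]
contact_force: [0.3, -1.1, 0.5]
finger_gap: 0.0007
```

>>> servo_tool(series=[[[0,0.4,0],0],[[0,0,0],0],[[0,0,0],0]])

```text
t: 37.05
position: [0.6585, -0.0, 0.1427]
tcp_rot: [-0.586, 0.586, -0.396, 0.396]
contact_force: [-0.4, 0.5, 0.3]
finger_gap: 0.0005
```

>>> servo_tool(series=[[[0,0.3,0],0],[[0,0,0],0],[[0,0,0],0]])

```text
t: 37.35
position: [0.6586, 0.0, 0.1425]
tcp_rot: [0.586, -0.586, 0.396, -0.396]
contact_force: [-1.5, 0.2, 3.0]
finger_gap: 0.0004
```

Contact at 0.1425 with 3 N, the same force as at the plate, gives a height of 18.1 mm. I withdraw and make a last check that the crank stands home.

>>> servo_tool(series=[[[0,-5,0],0],[[0,-25,0],0],[[0,-30,0],0],[[0,-30,0],0],[[0,-20,30],0],[[0,0,40],0],[[0,0,30],0],[[0,0,0],0],[[0,0,0],0]])

```text
t: 38.25
position: [0.7514, 0.0368, 0.252]
tcp_rot: [-0.585, 0.586, -0.396, 0.396]
contact_force: [-0.7, -1.2, 0.0]
finger_gap: 0.0002
```

```bash
python3 - <<'E'
from h import *
snap('scene','sF.png');plan(.5447,-.0354,.155,-67.7)
for n,X in(('boss top',[.5454,-.0356,.18]),('boss top if 18mm up',[.5454,-.0356,.198]),('foot-mouth',[.5454,-.0356,.11])):print(n,np.round(px('sF.png',X),1))
cv2.imwrite('pics/sFb.png',cv2.resize(cv2.imread('pics/sF.png')[140:260,225:355],None,fx=5,fy=5,interpolation=cv2.INTER_CUBIC))
E
```

```text
cur yaw -68.23 roll -0.0093 shift after -11.8 97.3 -218.0 | shift now axes [  -9.8   97.4 -218.1]
t 38.3 pos [0.7509 0.0364 0.2523] tilt [-5.e-04 -7.e-04 -1.e+00] j [-0.69  0.71  0.96  1.4  -0.58  1.33 -0.89] F [0.49 0.22 0.01] gap 0.0004028683771842821
boss top [282.5 181.3]
boss top if 18mm up [282.7 175.4]
foot-mouth [281.8 203.7]
```

View pics/sFb.png

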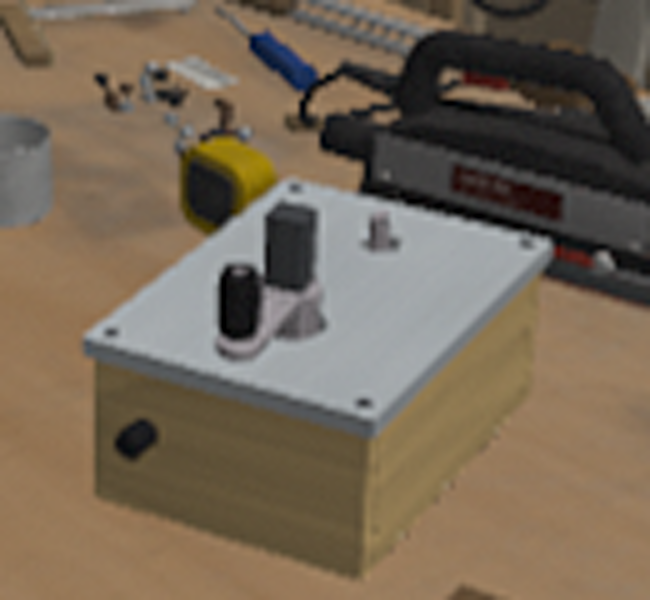

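The boss top at crop (292,210) is image pixel (283.4,182). That fits the home prediction of (282.5,181.3), not the 18 mm higher one at v=175.4. The tape and tin visible here are where they were.

```bash
python3 -c "
from bench import manip
print(manip.sign_off())"
```

```text
the job is handed in; nothing more can be done
None
```

The crank stands home on the spindle and the cutter tip measures about 18.1 mm above the plate. I handed the job in at about 38 s with the arm clear of everything.

- **Fitting the crank:** I took the larger crank from its rest and lowered it into the hole. With about 5 N of pressure I felt round for the square, and the socket dropped about 18 mm to home. The highest force I read was 9.5 N, when I touched the cutter with the fingertips.
- **Setting the height:** I wound clockwise about 4.1 rad, which overshot to about 18.7 mm. I then turned back about 0.55 rad, roughly half of it play in the socket. So the last movement was a small counter-clockwise correction.
- **Last checks:**
  - A light fingertip touch on the plate (0.1244 m) and on the cutter top (0.1425 m) gave the 18.1 mm.
  - The scene picture shows the boss at the height expected for home, with the robot clear.
- **What disagreed:** Camera estimates of the cutter height before the correction ranged from 16.9 to 20 mm because the hole's rim was hard to fix, so I relied on the touch measurement. I viewed 13 pictures, three over the budget.
- **Bystanders:** The tape measure and tin stand undisturbed in the last picture. The sanding block was barely in that view, so I did not check it again; no move went near it.

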